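Take the mould press off its safety catch and clamp the mould

ROBOT

A 6-joint arm with a two-finger parallel gripper is mounted at the origin on a cart in front of the work surface, level with it; the furniture and walls round the work are solid. World frame = base frame: x ahead of the robot, y to its left, z up, the work surface at z = 0. Lengths are in mm, angles in rad, forces in N, time in s.
With the tool pointing down it reaches from about 275 to 1000 mm from the base axis. Payload 8.4 kg.
Tool frame: the origin (TCP) lies on the centre line of the jaws, within the pads' length; the fingertips stand 17 mm ahead of it and the grasp point (between the pads) lies 2 mm behind it; z points along the fingers, y is the line along which they close (so a half turn about z gives the same grasp; the last joint's range is limited). The gripper opens to 85 mm and grips with 20 to 120 N. Pads are 22 mm wide; open, the fingers measure 114 mm over their backs; the gripper's body (76 mm by 85 mm) begins 54 mm behind the grasp point. The pads swing forward as they close: fully open they stand 13 mm farther back than shut.
Start: joints at [-1.346, 0.353, 1.633, -0, 1.155, -0.002], TCP at [140.536, -608.997, 248.281] pointing down, gripper open.
Joint ranges: [-2.63, 2.63], [-0.92, 2.1], [0.06, 2.66], [-1.3, 4.44], [0, 2.69], [-3.02, 3.02]. Speed limits (rad/s): [2.22, 2.22, 2.79, 3.14, 3.14, 3.14].

INTERFACE

Orientations are given as [roll, pitch, yaw] about the fixed x, y, z axes, in that order (R = Rz(yaw) Ry(pitch) Rx(roll)).
In Python, from rig import r, eyes gives the robot as it stands. The module is installed in compiled form; this text tells all that it offers.
- The arm moves only by the shell command python3 -m inch 'ROWS' [FORCE]. ROWS is JSON, a list of rows, each a list of 7 numbers: the shift along the tool's x, y, z in m, then the turn, a rotation vector about the tool's x, y, z in degrees, then the closure, from -1 (fully open) to 1 (shut). In form: [[x, y, z, rx, ry, rz, gripper], ...]. A call has 1 to 8 rows; each row shifts and turns the commanded pose from where the row before left it, along the tool's axes as they then stand; what a row does not reach is not made up. A row lasts 1/10 s, in which the tool goes at most 50 mm and 8.59 degrees, less where a joint would pass 70% of its speed; a pose out of reach is approached as far as the arm can. A call with a gripper value outside its range is refused whole. The fingers move at their own pace and stop on an object; FORCE is the grip in N (left out, the last holds). Time passes only in rows, so rows that do not move let the fingers close. It gives the time, the measured TCP pose, the force, the opening and the grip force at its end, in the units of the state.
- r.sense(): the state, without advancing time (a new reading comes with each control period).
- eyes.grab_frame(name): name is "scene" or "side" or "wrist"; returns a dict with "img" (400x640x3 uint8, blue, green, red), "fx", "fy", "cx", "cy" (pixels), "R" (3x3) and "t" (3): a world point X has camera coordinates R X + t; the wrist camera has in their place "hand_eye" (4x4, takes a point from camera to tool coordinates, whose origin is the TCP and whose axes are the flange's). Camera axes: x right, y down, z forward; pixel columns grow to the right and rows downward; lengths in mm; the calibration is good to about 2 mm. The wrist camera is an equidistant fisheye: a pixel r from the principal point sees the ray r / f radians off the axis. A picture is of the moment at which its call begins: read the wrist's pose just before it. There is no depth.
- r.sign_off(): hands the job in; it is judged then, once.
The state is a dict: "clock": time; "qpos": joint angles; "qvel": joint speeds; "joint_efforts": joint torques, N m; "eef_pos": TCP position; "tcp_rot": TCP orientation; "contact_force": force on the tool from outside, world axes, zero at the start; "wrist_torque": the same for the moment, N m; "opening": opening from 0.0 (shut) to 1.0 (fully open); "grasp_force": force on a finger pad.
Only numpy, scipy, OpenCV 4.12 (cv2) and the standard library are available. Lean on these libraries where they do the work, as an engineer would, in place of code of your own. Each camera call takes 0.05 s, during which the arm holds its last target. There are 200 camera calls.

TASK

The praline mould lies under the raised plate of the hand screw press. Draw the safety catch fully out, then turn the four-armed wheel until the plate clamps the mould firmly - nip it up to a steady push of about 12 N halfway along an arm, do not force it. Mind that the screw has a left-hand thread, and leave the catch out, the press clamped and the things around it where they stand.

Things in the scene. Friction and masses are not known exactly. Their poses are not given: they have to be found in the camera images.
- press: bare-metal C-shaped screw press, fixed. Origin on the table straight under the vertical screw axis. Own +x points to its column (40 x 80 mm, 88 to 128 mm behind the axis, top z 148 mm), own +y to the side of the safety catch. Head 64 mm wide, z 118 to 148 mm, from column to axis; the catch bracket, 44 mm wide, runs 172 mm out along +y, its guides up to z 170 mm
- foot (a point): top of the foot plate (210 x 250 x 14 mm) on the screw axis. Over it a white sprung bed of adjustable height carries the clear praline mould (135 x 275 x 25 mm, long side along own y of the press). The height of the mould's top differs each time (z 60 to 73 mm) and is not reported: feel when the plate meets it
- hub (a point): point on the screw axis at the middle height of the four wheel arms, z 200 mm. Hub radius 24 mm (20 mm above z 189 mm), top z 212 mm; the steel screw, radius 10.5 mm, sticks up through it to z 236 mm and sinks as the plate goes down
- wheel_arm_end (a point): centre of the black ball (radius 11 mm) at the end of one of the wheel's four equal level arms (steel bars of radius 6 mm, 90 degrees apart), 85 mm from the axis, z 200 mm. At the start the arms stand about 45 degrees off the press's x and y. Between the arms it is free above z 170 mm; below turns a collar of radius 50 mm with two lugs that hold the catch bolt between them
- wheel_arm_mid (a point): point 55 mm from the screw axis on the same arm, where to push. The wheel runs with about 5 N of drag here. Once the plate meets the mould, the bed's springs give (30 N/mm) and the resistance climbs by about 1.2 N here per 0.1 rad of turn: 11 to 13 N here puts 45 to 90 N under the plate, up to about 65 N of it stay when let go; over about 20 N is too much
- wheel (a joint): turn of the wheel in rad, anticlockwise from above positive, near 0 at the start, range -0.12 to 5.8. Left-hand thread: anticlockwise LOWERS the plate by 30 mm a turn; clockwise only winds it against its top stop, close above the start. Held within about 0.1 rad while the catch is home. It takes 2 to 4.6 rad to meet the mould. Stays where it is left
- stud_top (a point): centre of the top of the catch's upright round stud (radius 9 mm, 26 mm tall, top at z 193 mm), 126 mm from the screw axis along the press's own +y when the catch is home. It stands on the flat bolt, whose top is at z 168 mm
- catch (a joint): travel of the sliding catch bolt in m: 0 home (wheel locked), 0.026 fully out. Pushed at its stud along the press's own +y, away from the screw axis; about 3 N of drag, stays where it is left
- plate: level aluminium press plate, 116 x 200 x 12 mm, carried by the screw, does not turn. Its own origin is 82 mm below its underside on the screw axis (at about z 0 at the start); its z falls as it is lowered
- tub: loose white open tub, 85 x 114 x 46 mm, beside the press on the side away from the catch; origin at the centre of its underside. Bystander
- timer: loose round white kitchen timer with red grip, 59 x 59 x 40 mm; origin at the centre of its underside. Bystander

How it is judged:
By the outcome, as a careful person would: the job done as asked, in the order asked, and still so for the second after the job is handed in, with the robot touching nothing.
It also fails if it takes over 58 s, if anything falls off the work surface, if the arm or the gripper's body presses on something with over 40 N, if the wrist force passes 120 N, or if a joint passes its speed limit or range.

## Working session

There is one attempt and no reset: what is moved stays moved. The work goes in short steps, Python scripts to look and compute and a shell command to move; the robot and the scene stay as the last step left them, time stands still between calls to the robot, and variables do not carry over. Pictures are saved under pics/ and viewed, at most 10 in all, crops included, and the job is handed in when it is done.

```bash
mkdir -p pics; cat > h.py <<'E'
import numpy as np, cv2, sys
from rig import r, eyes
def snap(n,fn=None):
    f=eyes.grab_frame(n)
    if fn: cv2.imwrite('pics/'+fn,f['img'])
    return f
def proj(f,X):
    c=np.array(f['R'])@np.array(X,float)+np.array(f['t']).ravel()
    return f['fx']*c[0]/c[2]+f['cx'], f['fy']*c[1]/c[2]+f['cy']
def ray(f,u,v):
    R=np.array(f['R']);t=np.array(f['t']).ravel()
    d=R.T@np.array([(u-f['cx'])/f['fx'],(v-f['cy'])/f['fy'],1]); return -R.T@t,d/np.linalg.norm(d)
def onz(f,u,v,z):
    o,d=ray(f,u,v); return o+d*(z-o[2])/d[2]
E
python3 - <<'E'
from h import *
s=r.sense(); print(s)
a=snap('scene')['img'];b=snap('side')['img']
cv2.imwrite('pics/a.png',a);cv2.imwrite('pics/b.png',b)
for n in('scene','side'):
    f=snap(n);print(n,f['fx'],f['cx'],f['cy'],ray(f,320,200))
E
```

```text
{'clock': 0.0, 'qpos': array([-1.34638684e+00,  3.53665095e-01,  1.63417855e+00,  8.95286131e-06,
        1.15520499e+00, -2.39586074e-03]), 'qvel': array([0.00243525, 0.00113405, 0.00077267, 0.00104365, 0.00159524,
       0.00175435]), 'joint_efforts': array([ 1.99663100e-04, -6.05260706e+01, -3.42070019e+01,  1.03493844e-04,
        9.26958688e-03, -4.66259394e-06]), 'eef_pos': array([ 140.43930055, -608.52374612,  247.53208188]), 'tcp_rot': array([-3.14013669e+00, -1.16738117e-05,  2.26801721e-01]), 'contact_force': array([ 0.54801509, -0.07387994,  0.089745  ]), 'wrist_torque': array([0.04036351, 0.03696298, 0.05656961]), 'grasp_force': 0.0, 'opening': 0.9993946618418995}
scene 519.8570296758191 321.70862373058526 197.54554950738986 (array([-109.20072375, -981.50473125,  684.09716145]), array([ 0.53959665,  0.71108461, -0.4507706 ]))
side 499.093600200492 318.9539655702493 205.1683094695848 (array([215.55937635, 832.12683516, 565.05895653]), array([ 0.27061156, -0.88521036, -0.37838077]))
```

View pics/a.png

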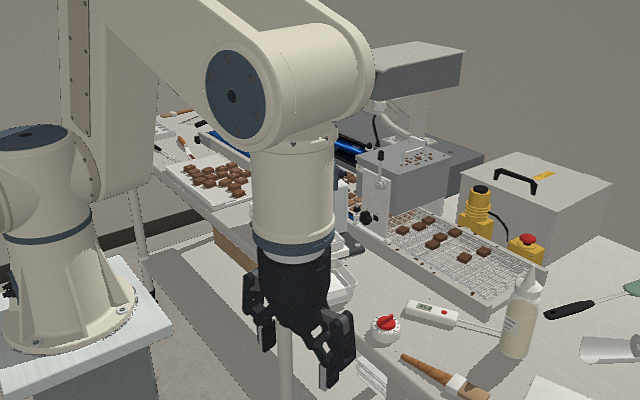

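View pics/b.png

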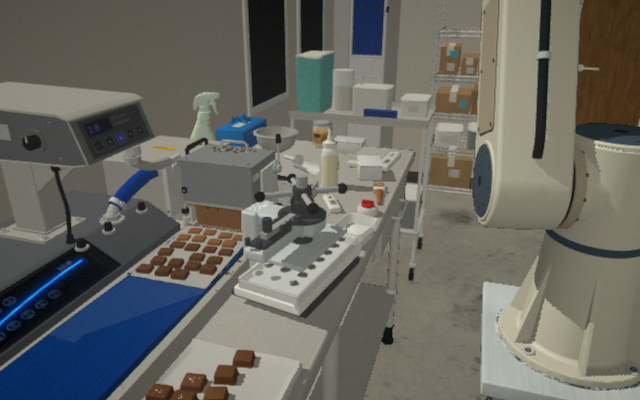

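The scene view is blocked by the arm. The side view shows the press at about (305,210), the timer at (368,207) and the tub at (358,228). I'll zoom in on the side view.

```bash
python3 - <<'E'
import cv2
from h import *
b=cv2.imread('pics/b.png');c=b[150:290,230:390]
cv2.imwrite('pics/b2.png',cv2.resize(c,None,fx=5,fy=4.28,interpolation=cv2.INTER_CUBIC)[:600] if 0 else cv2.resize(c,None,fx=4,fy=4,interpolation=cv2.INTER_CUBIC))
E
```

```text
(no output)
```

View pics/b2.png

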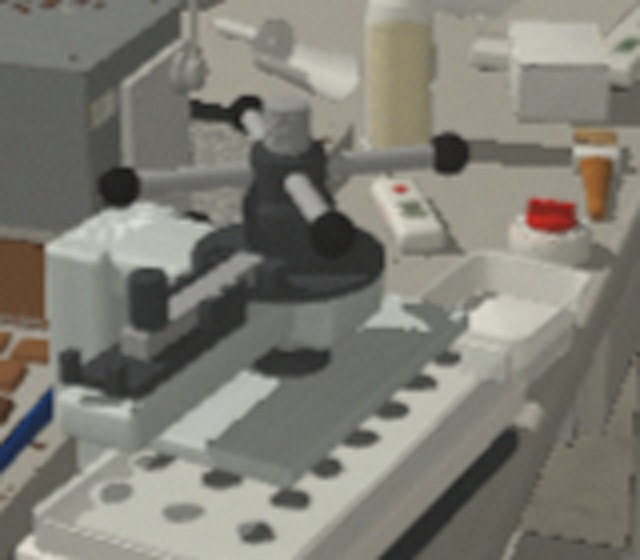

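Zoomed view: the wheel's balls are at full-image (259.8,196.5), (291.3,178), (342.5,188.3) and (313,208.3). The stud top is at about (267,218.5), the column is behind on the left, and the tub and timer are on the right.

```bash
python3 - <<'E'
from h import *
f=snap('side')
B=np.array([onz(f,230+x/4,150+y/4,200) for x,y in[(119,186),(245,112),(450,153),(332,233)]]);print(B.round(1))
c=B.mean(0);print('hub',c)
for b in B: d=b-c;print(np.hypot(*d[:2]),np.degrees(np.arctan2(d[1],d[0])))
s=onz(f,230+148/4,150+273/4,193);print('stud',s,np.hypot(*(s-c)[:2]),np.degrees(np.arctan2(*(s-c)[1::-1])))
t=onz(f,230+550/4,150+240/4,15);print('timer',t)
for x,y in[(440,295),(480,250),(595,275),(500,380)]:print('tub',onz(f,230+x/4,150+y/4,46))
E
```

```text
[[ 594.6   -2.9  200. ]
 [ 572.9 -123.   200. ]
 [ 451.5  -97.   200. ]
 [ 477.1   20.8  200. ]]
hub [524.01119016 -50.53694045 200.        ]
85.13592137120723 34.003840968660654
87.42946477126688 -56.004873862577774
86.13951262421008 -147.36833511392345
85.3724723164905 123.33794183554132
stud [547.12556764  74.40099294 193.        ] 127.05810341769356 79.51840060501264
timer [ 461.63311569 -425.08167821   15.        ]
tub [ 494.33656455 -249.54464412   46.        ]
tub [ 487.5521364  -324.25760995   46.        ]
tub [ 409.00988071 -308.31543951   46.        ]
tub [ 432.6867189  -150.16133666   46.        ]
```

```bash
python3 -m inch '[[0.02,-0.018,-0.01,0,0,0,1],[0.035,-0.032,-0.01,0,0,0,1],[0.035,-0.032,-0.01,0,0,0,1],[0.035,-0.032,-0.01,0,0,0,1],[0.035,-0.032,-0.01,0,0,0,1],[0.035,-0.032,-0.01,0,0,0,1],[0.035,-0.032,-0.01,0,0,0,1],[0.035,-0.032,-0.01,0,0,0,1]]' 40
python3 -m inch '[[0.035,-0.032,0,0,0,0,1],[0.035,-0.032,0,0,0,0,1],[0.035,-0.032,0,0,0,0,1],[0.035,-0.032,0,0,0,0,1],[0.035,-0.032,0,0,0,8,1],[0,0,0,0,0,8,1],[0,0,0,0,0,8,1],[0,0,0,0,0,0,1]]'
python3 - <<'E'
from h import *
s=r.sense();f=snap('wrist','w1.png');print(s['eef_pos'],s['tcp_rot'],s['qpos'],s['contact_force'],s['opening']);print({k:v for k,v in f.items() if k!='img'})
E
```

```text
clock: 1.05
eef_pos: [345.0, -311.9, 328.8]
tcp_rot: [3.141, -0.0, 0.226]
contact_force: [0.8, 0.1, 0.9]
opening: -0.004
grasp_force: 0.0
clock: 1.85
eef_pos: [477.6, -120.1, 328.2]
tcp_rot: [-3.142, 0.0, -0.185]
contact_force: [0.6, -0.3, -0.2]
opening: 0.001
grasp_force: 0.0
[ 477.58517911 -120.06793068  328.16914506] [-3.14158426e+00  2.67461839e-04 -1.85461711e-01] [-2.49342081e-01  7.01003483e-02  1.81143271e+00 -9.13741760e-06
  1.26032705e+00  1.50691875e+00] [ 0.56991789 -0.30944741 -0.20115256] 0.000649648427621342
{'fx': 309.70691628693146, 'fy': 309.70691628693146, 'cx': 322.8457859118802, 'cy': 197.74146897004485, 'hand_eye': array([[-1.08264926e-03, -9.45254910e-01, -3.26331094e-01,
         8.36171296e+01],
       [ 9.99999338e-01, -1.15041359e-03,  1.46647174e-05,
        -5.99893210e-01],
       [-3.89277623e-04, -3.26330862e-01,  9.45255530e-01,
        -1.27007903e+02],
       [ 0.00000000e+00,  0.00000000e+00,  0.00000000e+00,
         1.00000000e+00]])}
```

View pics/w1.png

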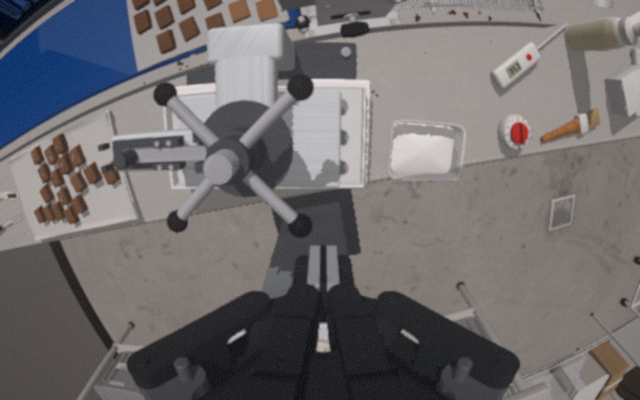

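The wrist view shows the wheel from above. The balls are at (165,94), (300,88), (301,225) and (177,221), the stud is at about (120,157), the tub at (427,150) and the timer at (515,132).

```bash
cat >> h.py <<'E'
from scipy.spatial.transform import Rotation as Ro
def wonz(f,s,u,v,z):
    p=np.array([u-f['cx'],v-f['cy']]);q=np.linalg.norm(p);a=q/f['fx']
    d=np.append(np.sin(a)*p/q,np.cos(a));H=np.array(f['hand_eye'])
    R=Ro.from_euler('xyz',s['tcp_rot']).as_matrix();T=np.array(s['eef_pos'])
    o=R@H[:3,3]+T;d=R@H[:3,:3]@d
    return o+d*(z-o[2])/d[2]
E
python3 - <<'E'
from h import *
s=r.sense();f=snap('wrist');g=f['img'].max(2)
P=[]
for x,y in[(165,94),(300,88),(301,225),(177,221)]:
    w=g[y-14:y+15,x-14:x+15]<45
    n,l,st,ce=cv2.connectedComponentsWithStats(w.astype(np.uint8));k=l[14,14]
    u,v=ce[k]+[x-14,y-14];print(u,v,st[k,4]);P.append(wonz(f,s,u,v,200))
P=np.array(P);print(P.round(1));c=P.mean(0);print(c)
for b in P: d=b-c;print(np.hypot(*d[:2]),np.degrees(np.arctan2(d[1],d[0])))
st=wonz(f,s,119,157,193);d=st-c;print(st,np.hypot(*d[:2]),np.degrees(np.arctan2(d[1],d[0])))
cr=f['img'][125:195,85:205];cv2.imwrite('pics/w1c.png',cv2.resize(cr,None,fx=6,fy=6,interpolation=cv2.INTER_CUBIC))
E
```

```text
165.0672514619883 94.10672514619883 684
299.72615803814716 87.70844686648502 734
300.22898550724636 226.22028985507245 345
177.0 221.0 1
[[ 5.934e+02  3.000e-01  2.000e+02]
 [ 5.690e+02 -1.177e+02  2.000e+02]
 [ 4.500e+02 -9.390e+01  2.000e+02]
 [ 4.753e+02  2.470e+01  2.000e+02]]
[521.94008986 -46.6409941  200.        ]
85.50137639779012 33.299320779223805
85.21331140293059 -56.44246334687154
86.0697094577562 -146.68289945697487
85.23935403698239 123.17544019127487
[550.52196979  75.15979317 193.        ] 125.10937470877637 76.79386346621354
```

View pics/w1c.png

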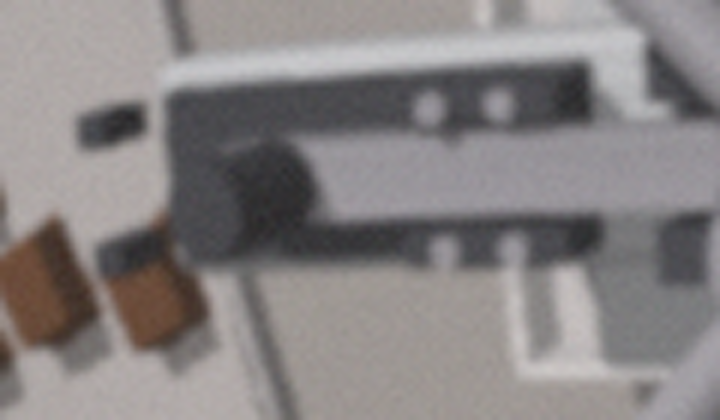

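```bash
python3 -m inch '[[0.008,-0.043,0,0,0,0,1],[0.008,-0.043,0,0,0,0,1],[0.008,-0.043,0,0,0,0,1],[0.008,-0.044,0,0,0,0.9,1],[0,0,0.03,0,0,0,1],[0,0,0.03,0,0,0,1],[0,0,0.02,0,0,0,1],[0,0,0,0,0,0,1]]'
python3 - <<'E'
from h import *
s=r.sense();f=snap('wrist','w2.png')
E
```

```text
clock: 2.75
eef_pos: [538.9, 43.2, 245.6]
tcp_rot: [3.14, 0.005, -0.198]
contact_force: [0.0, -0.7, 0.6]
opening: -0.003
grasp_force: 0.0
```

View pics/w2.png

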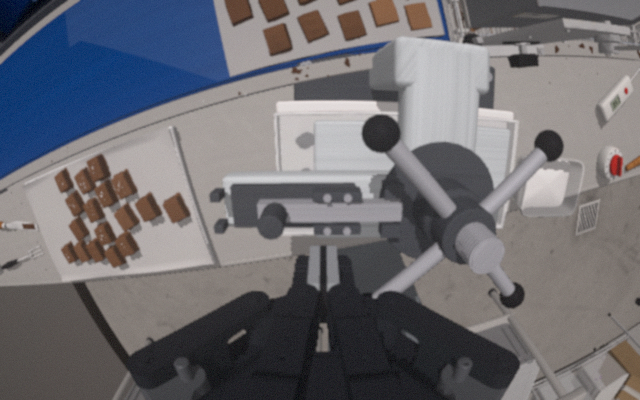

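The stud top is now at about (271,219). The fingers, at (322,260), are on the hub side of the stud. I'll measure the stud again.

```bash
python3 - <<'E'
from h import *
s=r.sense();f=snap('wrist');print(s['eef_pos'],s['tcp_rot'])
print(wonz(f,s,271,219,193), [wonz(f,s,u,v,200).round(1) for u,v in[(381,133),(548,146)]], [wonz(f,s,u,v,168).round(1) for u,v in [(290,213),(400,211)]])
E
```

```text
[539.98641387  43.18786693 247.47833164] [ 3.14089177e+00  2.40735148e-03 -1.98346079e-01]
[552.96849515  75.10663893 193.        ] [array([594.6,  -1.1, 200. ]), array([ 569.1, -120.4,  200. ])] [array([545.3,  66.8, 168. ]), array([530.7, -12. , 168. ])]
```

```bash
python3 -m inch '[[0.003,0,0.03,0,0,0,1],[0,0,0.023,0,0,0,1],[0,0,0,0,0,0,1]]'
python3 -m inch '[[0,-0.005,0,0,0,0,1],[0,-0.005,0,0,0,0,1],[0,-0.004,0,0,0,0,1],[0,-0.004,0,0,0,0,1],[0,0,0,0,0,0,1]]'
```

```text
clock: 3.15
eef_pos: [542.8, 42.6, 194.3]
tcp_rot: [3.141, 0.002, -0.2]
contact_force: [-0.8, 0.5, 0.2]
opening: 0.003
grasp_force: 0.0
clock: 3.65
eef_pos: [547.8, 61.2, 196.1]
tcp_rot: [-3.141, -0.001, -0.2]
contact_force: [-0.2, -1.7, 0.9]
opening: 0.002
grasp_force: 0.4
```

```bash
python3 -m inch '[[0,-0.004,0,0,0,0,1],[0,-0.004,0,0,0,0,1],[0,-0.004,0,0,0,0,1]]'; python3 -m inch '[[0,-0.004,0,0,0,0,1],[0,-0.003,0,0,0,0,1]]'; python3 -m inch '[[0,-0.002,0,0,0,0,1],[0,0,0,0,0,0,1]]'
```

```text
clock: 3.95
eef_pos: [549.7, 72.6, 195.4]
tcp_rot: [3.141, -0.0, -0.2]
contact_force: [-0.5, -3.5, 2.0]
opening: -0.004
grasp_force: 1.6
clock: 4.15
eef_pos: [551.0, 79.6, 195.2]
tcp_rot: [3.141, 0.0, -0.2]
contact_force: [-0.4, -6.9, 2.1]
opening: 0.002
grasp_force: 3.8
clock: 4.35
eef_pos: [551.0, 80.0, 195.1]
tcp_rot: [3.138, 0.001, -0.199]
contact_force: [-0.6, -12.8, 4.2]
opening: 0.001
grasp_force: 5.7
```

```bash
python3 -m inch '[[0,-0.002,0,0,0,0,1],[0,0,0,0,0,0,1]]'; python3 -m inch '[[0,0.006,0,0,0,0,1],[0,0.015,0,0,0,0,1],[0,0.01,-0.03,0,0,0,1],[0,0,-0.04,0,0,8,1],[0,0,0,0,0,8,1],[0,0,0,0,0,8,1],[0,0,0,0,0,8,1],[0,0,0,0,0,0,1]]'
python3 - <<'E'
from h import *
s=r.sense();f=snap('wrist','w3.png');print(s['eef_pos'],s['tcp_rot'],s['qpos'])
E
```

```text
clock: 4.55
eef_pos: [551.1, 80.5, 195.1]
tcp_rot: [3.136, 0.001, -0.199]
contact_force: [-2.0, -18.9, 6.7]
opening: 0.001
grasp_force: 9.5
clock: 5.35
eef_pos: [545.3, 52.7, 265.1]
tcp_rot: [-3.141, 0.001, -0.761]
contact_force: [-0.1, 0.1, -1.4]
opening: 0.001
grasp_force: 0.0
[545.30615789  52.6580669  265.11593034] [-3.14136860e+00  6.37220544e-04 -7.60929448e-01] [9.31564172e-02 2.16873110e-01 1.78096693e+00 6.89476772e-04
 1.14400237e+00 2.42459677e+00]
```

View pics/w3.png

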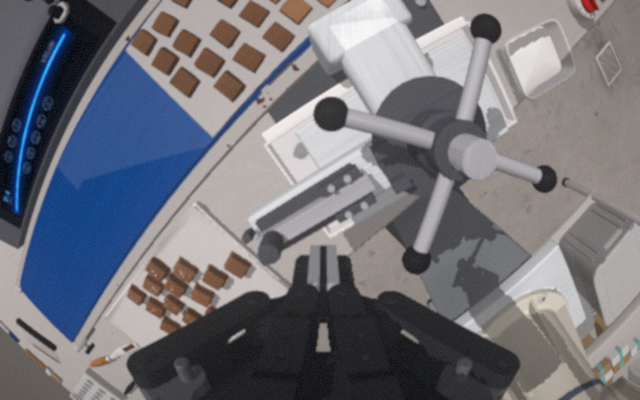

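The catch is fully out: the push met a hard stop at 19 N, and the stud is now at (270,246). Next I'll set the shut fingers behind the arm whose ball is at (417,260).

```bash
python3 -m inch '[[0.002,0.026,0,0,0,0,1],[0.003,0.025,0,0,0,0,1],[0,0,0,0,0,6.5,1],[0,0,0,0,0,6.5,1],[0,0,0,0,0,0,1]]'
python3 - <<'E'
from h import *
s=r.sense();f=snap('wrist','w4.png');print(s['eef_pos'],s['tcp_rot'],s['qpos'])
E
```

```text
clock: 5.9
eef_pos: [514.0, 12.2, 265.2]
tcp_rot: [-3.142, 0.0, -0.984]
contact_force: [-0.5, 0.1, 0.2]
opening: -0.0
grasp_force: 0.0
[513.97025472  12.15630166 265.20019197] [-3.14151367e+00  3.22186134e-04 -9.83895862e-01] [2.05306166e-02 1.62641963e-01 1.84870553e+00 3.47417802e-04
 1.13035141e+00 2.57507468e+00]
```

View pics/w4.png

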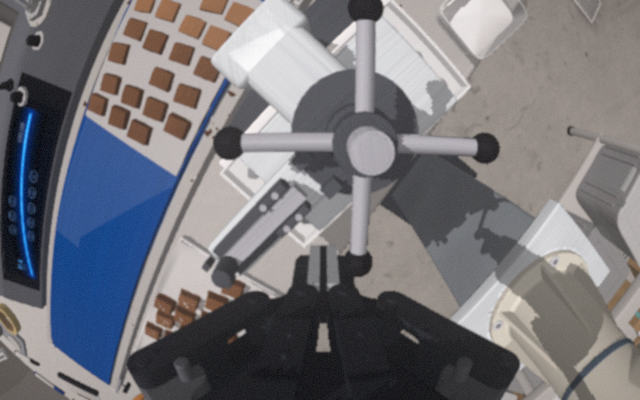

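The wheel's arms line up with the tool axes. The near ball is at (356,263), partly hidden, the other balls are at (229,142), (366,5) and (486,147), and the hub is at (365,140). I'll measure before descending.

```bash
python3 - <<'E'
from h import *
s=r.sense();f=snap('wrist')
P=np.array([wonz(f,s,u,v,200) for u,v in[(229,142),(366,5),(486,147),(357,263)]]);print(P.round(1));print((P[0]+P[2])/2,P.mean(0))
for a,b in((0,2),(1,3)): d=P[a]-P[b];print(np.hypot(*d[:2])/2,np.degrees(np.arctan2(d[1],d[0])))
E
```

```text
[[ 5.948e+02  2.000e-01  2.000e+02]
 [ 5.709e+02 -1.199e+02  2.000e+02]
 [ 4.507e+02 -9.500e+01  2.000e+02]
 [ 4.753e+02  2.590e+01  2.000e+02]]
[522.76238508 -47.43631883 200.        ] [522.92956486 -47.22312335 200.        ]
86.38654768349154 33.44116084474595
87.17869520240907 -56.78116369534944
```

```bash
python3 -m inch '[[0,0,0.034,0,0,0,1],[0,0,0.034,0,0,0,1],[0,0,0,0,0,0,1]]'; python3 -m inch '[[0,0.002,0,0,0,0,1],[0,0.002,0,0,0,0,1],[0,0,0,0,0,0,1]]'
```

```text
clock: 6.3
eef_pos: [511.4, 12.5, 193.6]
tcp_rot: [3.136, 0.004, -0.981]
contact_force: [-1.0, -0.3, 0.3]
opening: 0.003
grasp_force: 0.0
clock: 6.6
eef_pos: [511.6, 10.1, 198.9]
tcp_rot: [-3.14, -0.001, -0.985]
contact_force: [1.1, -0.1, -0.1]
opening: 0.004
grasp_force: 0.0
```

```bash
cat > st.py <<'E'
from h import *
s=r.sense();c=np.array([522.9,-47.3]);p=s['eef_pos'];y=s['tcp_rot'][2]
tx=np.array([np.cos(y),np.sin(y)]);ty=np.array([np.sin(y),-np.cos(y)]);d=c-p[:2];F=s['contact_force']
m=-d[0]*F[1]+d[1]*F[0]
print('t',s['clock'],'axis in tool',(d@tx).round(1),(d@ty).round(1),'yaw',round(np.degrees(y),1),'F tool',(F[:2]@tx).round(1),(F[:2]@ty).round(1),'Fz',F[2].round(1),'push at 55 from moment',round(-m/55,1),round((-m/1000-s['wrist_torque'][2])/.055,1),'Mz',s['wrist_torque'][2].round(2),'q6',s['qpos'][5].round(2),'z',p[2].round(1))
E
python3 -m inch '[[-0.002,0.007,0,0,0,-6,1],[-0.002,0.0058,0,0,0,-6,1],[-0.002,0.0058,0,0,0,-6,1],[-0.002,0.0058,0,0,0,-6,1]]'; python3 st.py
```

```text
clock: 7.0
eef_pos: [489.3, 0.1, 199.0]
tcp_rot: [-3.138, -0.004, -0.562]
contact_force: [5.3, 2.1, -1.4]
opening: -0.001
grasp_force: 2.4
t 7.0 axis in tool 53.7 22.2 yaw -32.2 F tool 3.4 -4.7 Fz -1.4 push at 55 from moment 5.9 6.6 Mz -0.04 q6 2.13 z 199.0
```

```bash
python3 -m inch '[[-0.002,0.0058,0,0,0,-6,1],[-0.002,0.0058,0,0,0,-6,1],[-0.002,0.0058,0,0,0,-6,1],[-0.002,0.0058,0,0,0,-6,1],[-0.002,0.0058,0,0,0,-6,1],[-0.002,0.0058,0,0,0,-6,1],[-0.002,0.0058,0,0,0,-6,1]]'>/dev/null; python3 st.py
python3 -m inch '[[-0.002,0.0058,0,0,0,-6,1],[-0.002,0.0058,0,0,0,-6,1],[-0.002,0.0058,0,0,0,-6,1],[-0.002,0.0058,0,0,0,-6,1],[-0.002,0.0058,0,0,0,-6,1]]'>/dev/null; python3 st.py
```

```text
t 7.7 axis in tool 54.0 21.9 yaw 9.8 F tool 3.6 -5.1 Fz -0.3 push at 55 from moment 6.4 5.5 Mz 0.05 q6 1.32 z 198.9
t 8.2 axis in tool 54.7 22.4 yaw 39.8 F tool 4.2 -3.9 Fz 2.0 push at 55 from moment 5.6 5.1 Mz 0.03 q6 0.73 z 198.7
```

```bash
python3 -m inch '[[-0.0014,0.0039,0,0,0,-4,1],[-0.0014,0.0039,0,0,0,-4,1],[-0.0014,0.0039,0,0,0,-4,1],[-0.0014,0.0038,0,0,0,-4,1]]'>/dev/null; python3 st.py
python3 -m inch '[[-0.0014,0.0039,0,0,0,-4,1],[-0.0014,0.0039,0,0,0,-4,1],[-0.0014,0.0039,0,0,0,-4,1],[-0.0014,0.0038,0,0,0,-4,1]]'>/dev/null; python3 st.py
python3 -m inch '[[-0.0014,0.0039,0,0,0,-4,1],[-0.0014,0.0039,0,0,0,-4,1],[-0.0014,0.0039,0,0,0,-4,1],[-0.0014,0.0038,0,0,0,-4,1]]'>/dev/null; python3 st.py
```

```text
t 8.6 axis in tool 55.1 22.8 yaw 55.7 F tool 3.6 -3.2 Fz 4.0 push at 55 from moment 4.7 4.5 Mz 0.01 q6 0.43 z 198.6
t 9.0 axis in tool 55.2 23.3 yaw 71.7 F tool 1.7 -5.7 Fz 3.3 push at 55 from moment 6.4 6.6 Mz -0.01 q6 0.13 z 198.5
t 9.4 axis in tool 55.2 23.6 yaw 87.7 F tool 0.6 -5.1 Fz 3.4 push at 55 from moment 5.4 5.7 Mz -0.02 q6 -0.16 z 198.4
```

```bash
python3 -m inch '[[-0.0014,0.0041,0,0,0,-4,1],[-0.0014,0.0041,0,0,0,-4,1],[-0.0014,0.0041,0,0,0,-4,1],[-0.0014,0.0041,0,0,0,-4,1]]'>/dev/null; python3 st.py
python3 -m inch '[[-0.0014,0.004,0,0,0,-4,1],[-0.0014,0.004,0,0,0,-4,1],[-0.0014,0.004,0,0,0,-4,1]]'>/dev/null; python3 st.py
python3 -m inch '[[-0.0014,0.004,0,0,0,-4,1],[-0.0014,0.004,0,0,0,-4,1],[-0.0014,0.004,0,0,0,-4,1]]'>/dev/null; python3 st.py
```

```text
t 9.8 axis in tool 55.4 22.8 yaw 103.7 F tool -1.0 -4.2 Fz 3.1 push at 55 from moment 3.8 4.4 Mz -0.03 q6 -0.45 z 198.5
t 10.1 axis in tool 55.5 22.5 yaw 115.7 F tool -0.2 -4.6 Fz 3.1 push at 55 from moment 4.5 4.8 Mz -0.02 q6 -0.65 z 198.6
t 10.4 axis in tool 55.7 22.2 yaw 127.7 F tool -0.6 -5.0 Fz 3.3 push at 55 from moment 4.8 5.9 Mz -0.06 q6 -0.85 z 198.6
```

```bash
python3 -m inch '[[-0.0013,0.004,0,0,0,-4,1],[-0.0013,0.0039,0,0,0,-4,1],[-0.0013,0.0039,0,0,0,-4,1]]'>/dev/null; python3 st.py
python3 -m inch '[[-0.0013,0.004,0,0,0,-4,1],[-0.0013,0.0039,0,0,0,-4,1],[-0.0013,0.0039,0,0,0,-4,1]]'>/dev/null; python3 st.py
python3 -m inch '[[-0.0013,0.004,0,0,0,-4,1],[-0.0013,0.0039,0,0,0,-4,1],[-0.0013,0.0039,0,0,0,-4,1]]'>/dev/null; python3 st.py
```

```text
t 10.7 axis in tool 55.7 22.2 yaw 139.7 F tool -2.4 -4.8 Fz 1.3 push at 55 from moment 3.9 4.6 Mz -0.04 q6 -1.05 z 198.6
t 11.0 axis in tool 55.8 22.1 yaw 151.7 F tool -1.4 -5.5 Fz 1.0 push at 55 from moment 5.1 6.1 Mz -0.06 q6 -1.24 z 198.7
t 11.3 axis in tool 55.7 22.1 yaw 163.7 F tool -3.3 -5.5 Fz -0.5 push at 55 from moment 4.3 4.3 Mz 0.0 q6 -1.43 z 198.7
```

```bash
python3 -m inch '[[-0.0013,0.004,0,0,0,-4,1],[-0.0013,0.0039,0,0,0,-4,1],[-0.0013,0.0039,0,0,0,-4,1]]'>/dev/null; python3 st.py
python3 -m inch '[[-0.0013,0.004,0,0,0,-4,1],[-0.0013,0.0039,0,0,0,-4,1],[-0.0013,0.0039,0,0,0,-4,1]]'>/dev/null; python3 st.py
python3 -m inch '[[-0.0013,0.004,0,0,0,-4,1],[-0.0013,0.0039,0,0,0,-4,1]]'>/dev/null; python3 st.py
```

```text
t 11.6 axis in tool 55.8 22.0 yaw 175.7 F tool -2.5 -4.2 Fz -0.6 push at 55 from moment 3.2 4.1 Mz -0.05 q6 -1.62 z 198.8
t 11.9 axis in tool 55.7 21.9 yaw -172.3 F tool -1.8 -5.1 Fz -1.8 push at 55 from moment 4.5 4.2 Mz 0.02 q6 -1.81 z 198.8
t 12.1 axis in tool 55.7 21.9 yaw -164.3 F tool -1.8 -5.1 Fz -2.9 push at 55 from moment 4.4 5.3 Mz -0.05 q6 -1.94 z 198.8
```

```bash
python3 -m inch '[[-0.0013,0.004,0,0,0,-4,1],[-0.0013,0.0039,0,0,0,-4,1]]'>/dev/null; python3 st.py
python3 -m inch '[[-0.0013,0.004,0,0,0,-4,1],[-0.0013,0.0039,0,0,0,-4,1]]'>/dev/null; python3 st.py
python3 -m inch '[[-0.0013,0.004,0,0,0,-4,1],[-0.0013,0.0039,0,0,0,-4,1]]'>/dev/null; python3 st.py
```

```text
t 12.3 axis in tool 55.7 21.8 yaw -156.3 F tool -2.0 -5.1 Fz -3.1 push at 55 from moment 4.4 5.0 Mz -0.03 q6 -2.06 z 198.8
t 12.5 axis in tool 55.7 21.8 yaw -148.3 F tool -1.3 -6.0 Fz -2.1 push at 55 from moment 5.6 6.2 Mz -0.03 q6 -2.19 z 198.8
t 12.7 axis in tool 55.6 22.0 yaw -140.3 F tool 0.5 -7.3 Fz -4.2 push at 55 from moment 7.6 8.0 Mz -0.02 q6 -2.31 z 198.8
```

```bash
python3 -m inch '[[-0.001,0.003,0,0,0,-3,1],[-0.001,0.003,0,0,0,-3,1],[-0.001,0.003,0,0,0,-3,1]]'>/dev/null; python3 st.py
python3 -m inch '[[-0.001,0.003,0,0,0,-3,1]]'>/dev/null; python3 st.py; python3 -m inch '[[0,0,0,0,0,0,1]]'>/dev/null; python3 st.py
```

```text
t 13.0 axis in tool 55.5 22.1 yaw -131.3 F tool 0.8 -9.5 Fz -4.9 push at 55 from moment 9.9 10.8 Mz -0.05 q6 -2.46 z 198.9
t 13.1 axis in tool 55.5 22.2 yaw -128.3 F tool 0.4 -10.0 Fz -5.2 push at 55 from moment 10.3 11.4 Mz -0.06 q6 -2.5 z 198.9
t 13.2 axis in tool 55.5 21.8 yaw -128.3 F tool -0.0 -7.0 Fz -3.3 push at 55 from moment 7.0 7.2 Mz -0.01 q6 -2.5 z 198.9
```

```bash
python3 -m inch '[[-0.001,0.003,0,0,0,-3,1],[-0.001,0.003,0,0,0,-3,1]]'>/dev/null; python3 st.py
python3 -m inch '[[-0.001,0.003,0,0,0,-2,1]]'>/dev/null; python3 st.py
```

```text
t 13.4 axis in tool 55.4 22.4 yaw -122.3 F tool 2.0 -10.1 Fz -6.2 push at 55 from moment 11.0 10.4 Mz 0.03 q6 -2.6 z 198.9
t 13.5 axis in tool 55.6 21.4 yaw -120.3 F tool 3.8 -11.9 Fz -5.4 push at 55 from moment 13.5 13.5 Mz 0.0 q6 -2.63 z 198.9
```

```bash
python3 -m inch '[[0,-0.003,0,0,0,0,1],[0,-0.006,0,0,0,0,1],[0,0,-0.03,0,0,0,1],[0,0,-0.04,0,0,0,1],[0,0,-0.04,0,0,0,1],[-0.04,0,-0.02,0,0,4,1],[-0.04,0,0,0,0,0,1],[0,0,0,0,0,0,1]]'
python3 - <<'E'
from h import *
s=r.sense();f=snap('wrist');g=snap('side')['img'][150:290,230:390]
cv2.imwrite('pics/e.png',np.hstack([cv2.resize(f['img'],(400,250)),cv2.resize(g,(400,350))[:250]]) if 0 else cv2.resize(g,None,fx=4,fy=4,interpolation=cv2.INTER_CUBIC))
cv2.imwrite('pics/w5.png',f['img'])
E
```

```text
clock: 14.3
eef_pos: [619.9, 57.4, 328.8]
tcp_rot: [-3.14, 0.004, -2.171]
contact_force: [-0.7, 0.2, -1.8]
opening: 0.005
grasp_force: 0.0
```

View pics/e.png

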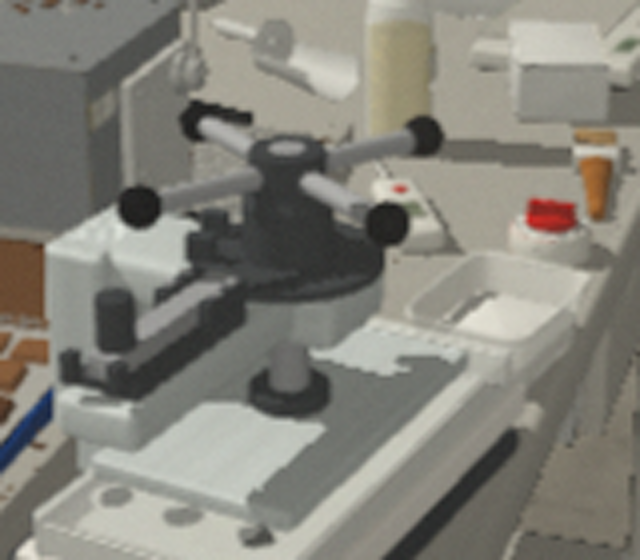

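View pics/w5.png

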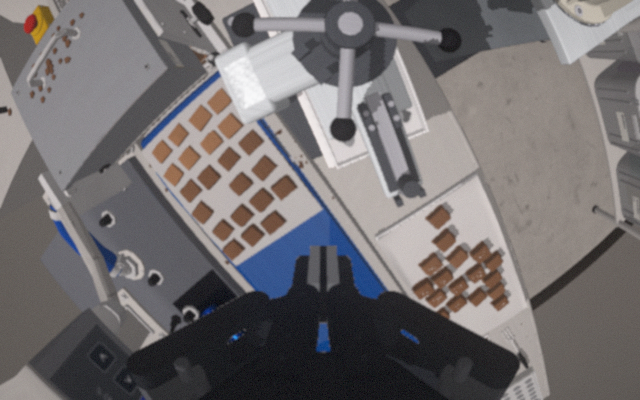

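The plate is down on the mould, the stud is out at (115,300) in the crop, and the tub and timer haven't moved. One last check of the wheel angle for spring-back.

```bash
python3 - <<'E'
from h import *
f=snap('side');P=np.array([onz(f,230+x/4,150+y/4,200) for x,y in[(140,206),(205,122),(425,136),(386,222)]])
for a,b in((0,2),(1,3)): d=P[a]-P[b];print(np.degrees(np.arctan2(d[1],d[0]))%90)
print(r.sense()['contact_force']); print(r.sign_off())
E
```

```text
52.25902356561502
52.02967296305197
[-0.41649352 -0.02819157 -0.6257848 ]
the job is handed in; nothing more can be done
None
```

The catch is fully out (pushed to its hard stop) and the press is clamped: I turned the wheel anticlockwise about 5.0 rad to a push of roughly 12–13 N halfway along the arm. The tub and timer look unmoved, and the job is handed in with the robot clear.

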